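# Seat a power board in the test cage

## Robot

A 6-joint arm with a two-finger parallel gripper is mounted at the origin on the work surface. World frame = base frame: x ahead of the robot, y to its left, z up, the work surface at z = 0. Lengths are in mm, angles in rad, forces in N, time in s.
With the tool pointing down it reaches from about 350 to 975 mm from the base axis. Payload 7.1 kg.
Tool frame: the origin (TCP) lies at the very end of the fingers, on their centre line; the grasp point (between the pads) lies ctrl.hold_point_z behind it (ctrl.hold_point_z is the distance from the TCP to the grasp point, in mm); z points along the fingers, y is the line along which they close (so a half turn about z gives the same grasp; the last joint's range is limited). The gripper opens to 88 mm and grips with 3 to 60 N. Pads are 20 mm wide; open, the fingers measure 115 mm over their backs; the gripper's body (75 mm by 178 mm) begins 61 mm behind the grasp point.
Start: joints at [-1.211, 0.423, 1.63, -0, 1.089, -0.019], TCP at [231.145, -580.669, 222.675] pointing down, gripper open.
Joint ranges: [-3, 3], [-0.9, 2.11], [0.09, 2.58], [-1.31, 4.45], [0.11, 2.69], [-2.54, 2.54]. Speed limits (rad/s): [2.39, 2.39, 3.01, 3.14, 3.14, 3.14].

## Interface

Orientations are given as a rotation vector (axis times angle).
In Python, from workcell import ctrl gives the robot as it stands. The module is installed in compiled form; this text tells all that it offers.
- The arm moves only by the shell command python3 -m creep 'ROWS'. ROWS is JSON, a list of rows, each an object with "translation": the shift along the tool's x, y, z in mm, a list of three; "angular": the turn, a rotation vector about the tool's x, y, z in rad, a list of three; "jaw": the opening, from 0 (shut) to 1 (fully open). A call has exactly 8 rows; each row is the pose to reach, as a shift and turn from the pose commanded when the call began, along the tool's axes at that moment; what a row does not reach only later rows make up. A row lasts 1/8 s, in which the tool goes at most 62.5 mm and 10.7 degrees, less where a joint would pass 70% of its speed; a pose out of reach is approached as far as the arm can. A call with a gripper value outside its range is refused whole. The fingers move at their own pace and stop on an object; the grip force is fixed at half the most. Time passes only in rows, so rows that repeat a pose let the fingers close, or fill a call up. It gives the time, the measured TCP pose, the force, the opening and the grip force at its end, in the units of the state.
- ctrl.get_obs(): the state, without advancing time (a new reading comes with each control period).
- ctrl.get_image(name): name is "side" or "top" or "wrist"; returns the picture (400x640x3 uint8, red, green, blue); there is no depth.
- ctrl.camera_info(name): a dict with "camera_matrix" (3x3 intrinsics, pixels), "world_from_camera" (4x4, takes a point from camera to world coordinates). Camera axes: x right, y up, looking along -z (the intrinsics and any distortion apply to the point x, -y, -z); pixel columns grow to the right and rows downward; lengths in mm; the calibration is good to about 2 mm. The wrist camera is an equidistant fisheye: a pixel r from the principal point sees the ray r / f radians off the axis. A picture is of the moment at which its call begins: read the wrist's pose just before it. camera_info takes no time and is no camera call; for the wrist camera it gives the pose at the moment of the call.
- ctrl.close_job(): hands the job in; it is judged then, once.
Trained networks look in the newest picture that a camera, given by its name, has taken for a name from the list of things; names that differ only in an ending like _2 or _b are one class to them, and where a whole thing is asked for, a point or a joint stands for the part that bears it (a point fixed in the world has none). Each returns a list of dicts, best first, with "score" (0 to 1); they miss things now and then, are a little off and sometimes report something else, mostly with a low value. They report only what shows in the picture. A call takes as long as a camera call.
- ctrl.look_for(camera, label): "rect" ([left, top, right, bottom] in pixels, round what is visible of it).
The state is a dict: "t": time; "qpos": joint angles; "qvel": joint speeds; "joint_torque": joint torques, N m; "ee_pos": TCP position; "orientation": TCP orientation; "ft_force": force on the tool from outside, world axes, zero at the start; "moment": the same for the moment, N m; "width": finger opening in mm; "grasp_force": force on a finger pad.
Only numpy, scipy, OpenCV 4.12 (cv2) and the standard library are available. Lean on these libraries where they do the work, as an engineer would, in place of code of your own. Each camera call takes 0.05 s, during which the arm holds its last target. There are 200 camera calls.

## Task

Take the wider of the two circuit boards out of the rack and slide it, the right way up, down both card guides of the test cage until you feel it press on the contacts with about 10 N; do not drop it or push it home by hand. Then swing the two ejector levers in until they are upright, pushing gently, so that they press the board fully home at both ends, and leave the narrower board and everything else on the bench as it is.

Things in the scene. Friction and masses are not known exactly. Their poses are not given: they have to be found in the camera images.
- board: The board to seat: pale green circuit board, 120 mm wide (its y), 75 mm high (its z), 4 mm thick (its x), 0.16 to 0.26 kg, upright in one of the rack's two slots (which one varies), leaning up to 0.05 rad. Origin: middle of the bottom edge. Parts stand out up to 20 mm on its -x face, within 27 mm of the middle, 28 to 54 mm up. It may be fitted with either face forward.
- board_grip (a point): Point in the grey grip block at the middle of the board's top edge, 94 mm above the board's origin: grasp here from above. The block is 10 mm thick (board x), 44 mm wide (y), 28 mm high, from 75 to 103 mm above the origin.
- spare: A narrower board of the same make, 90 mm wide, 60 mm high, with the same grip block on its top edge, in the rack's other slot. To be left alone. Origin and axes as for the board.
- rack: Black plastic rack, fixed, 140 mm (x) by 134 mm (y), holding the boards upright across its y in two open-topped slots at x = -40 and +40 mm. Slot floor 10 mm above the bench; slot posts 55 mm high, 35 to 67 mm either side of the middle. Boards lift straight out. Origin: centre of the underside. Rack and cage swap sides of the bench from run to run.
- cage: Test cage, fixed: aluminium base 70 (x) by 200 (y) by 12 mm with two upright black card guides facing each other along y, and a lever outside each. Origin: centre of the underside, z up. Fully home, the board's origin is at x = y = 0, z = 24 mm, its y along the cage's y (either way round). The board must be about 100 mm up to clear the guides.
- guide_mouth_left (a point): Middle of the flared mouth of the +y card guide, at the groove floor: y = +62, z = 80 mm in the cage frame. The groove is 6 mm wide (x) for the 4 mm board, centred on x = 0, from z = 40 to 80 mm, its lips at y = 53 mm; above, the flare to z = 91 mm opens about 3.5 mm each way. The board has 2 mm of play at each end.
- guide_mouth_right (a point): The same for the -y card guide (y = -62 mm).
- strip: Contact strip in the cage's foot (same origin and axes as the cage) with two brass contacts at y = +-50 mm under the board's bottom edge. Their height is set anew each time and not measured: the board bears 3.5 to 8.5 mm above home. Each holds up to about 11 N (22 N both), then gives way and stays down. By hand press 7 to 14 N on the strip for a moment, never over 18 N.
- knob_left (a point): Centre of the grey knob (14 mm across, 20 mm long in the cage's x) at the free end of the +y ejector lever, 65 mm from its pivot. At the start the lever leans outward 44 to 54 degrees from upright; push the knob inward (-y of the cage) from outside, rising with it along its arc (a straight level push may jam). Shut, it is at y = 82, z = 162 mm in the cage frame.
- knob_right (a point): The same on the cage's -y side, pushed in towards the cage's +y.
- pivot_left (a point): Pivot of the +y lever: y = +82, z = 97 mm in the cage frame, axis along the cage's x. A nose on the lever presses the board's top edge 6 mm from its end. Swinging takes 1 to 3 N at the knob; pressing home, over the last 0.35 rad or so, about 6 to 12 N; then it meets a hard stop. Never push a lever with more than 25 N.
- pivot_right (a point): The same for the -y lever (y = -82 mm).
- lever_left (a joint): Angle of the +y lever, rad: 0 leaning fully outward (54 degrees), growing as it swings in, 0.95 upright and shut (hard stop). Stays where it is left.
- lever_right (a joint): The same for the -y lever.
- board_end_a (a point): Point on the board's bottom edge 58 mm from the middle, on the board's +y side.
- board_end_b (a point): Same on the board's -y side.
- spool: Metal solder spool, 50 mm across, 48 mm high, standing between cage and rack. Origin: centre of the underside.
- capacitor: Black can, 26 mm across, 35 mm high, standing between cage and rack. Origin: centre of the underside.
- phone: Telephone lying flat, 72 x 148 x 9 mm, near the robot. Origin: centre of the underside.
- screwdriver: Screwdriver lying on the bench near the robot, 190 mm long.
- meter: Hand multimeter lying flat, 85 x 170 x 38 mm, near the robot. Origin: centre of the underside.
- tray: Open grey parts tray, 100 x 160 x 35 mm, at the back. Origin: centre of the underside.
- transformer: Steel transformer block, 50 x 60 x 45 mm, at the back. Origin: centre of the underside.

How it is judged (in metres and radians):
On the way, in this order (a step that is already met when the one before it is completed fails the run):
1. the board is down both guides and bears on the contacts with 5 to 18 N, both levers still open (x of board in the frame of cage between -0.003 and 0.003 m and y of board in the frame of cage between -0.005 and 0.005 m and angle between the z axis of board and the z axis of cage, either way round below 0.1 rad and angle between the y axis of board and the y axis of cage, either way round below 0.1 rad and value of joint each of lever_left, lever_right below 0.35 rad and contact force between board and strip above 5 N and z of each of board_end_a, board_end_b in the frame of cage below 0.034 m), for 0.2 s.
2. both levers are upright and the board is fully home at both ends (value of joint each of lever_left, lever_right above 0.88 rad and z of each of board_end_a, board_end_b in the frame of cage below 0.026 m), for 0.2 s.
At the end, for the whole second after the job is handed in: The wide board stands at rest in both guides (within 3 mm across and 5 mm along of the cage's centre, upright and parallel to it within 0.1 rad), both ends of its bottom edge within 2 mm of fully home, and both levers are within 0.07 rad of upright (all of step 2 and x of board in the frame of cage between -0.003 and 0.003 m and y of board in the frame of cage between -0.005 and 0.005 m and angle between the z axis of board and the z axis of cage, either way round below 0.1 rad and angle between the y axis of board and the y axis of cage, either way round below 0.1 rad and linear speed of board below 0.01 m/s); the robot touches nothing.
It fails at once if the board was pressed onto the contacts with more than 18 N with both levers still open (pushed or dropped by hand) (value of joint each of lever_left, lever_right below 0.35 rad and contact force between board and strip above 18 N).
It fails at once if an end of the board was pushed home by hand, with both levers open (value of joint each of lever_left, lever_right below 0.35 rad and z of any of board_end_a, board_end_b in the frame of cage below 0.026 m and horizontal distance between board and cage below 0.03 m).
It fails at once if a lever was pushed with more than 25 N (contact force between the fingers and lever_left above 25 N or contact force between the fingers and lever_right above 25 N).
It fails at once if the narrow board or another thing on the bench was moved by more than 20 mm (distance of any of spare, spool, capacitor, phone, screwdriver, meter, tray, transformer from where it was at the start of the episode above 0.02 m).
It also fails if it takes over 72 s, if anything falls off the work surface, if the arm or the gripper's body presses on something with over 40 N, if the wrist force passes 120 N, or if a joint passes its speed limit or range.

## Working session

There is one attempt and no reset: what is moved stays moved. The work goes in short steps, Python scripts to look and compute and a shell command to move; the robot and the scene stay as the last step left them, time stands still between calls to the robot, and variables do not carry over. Pictures are saved under pics/ and viewed, at most 12 in all, crops included, and the job is handed in when it is done.

```bash
mkdir -p pics; cat > h.py <<'E'
import numpy as np,cv2
from workcell import ctrl
from scipy.spatial.transform import Rotation as R
def snap(cam,name=None):
    info=ctrl.camera_info(cam); im=ctrl.get_image(cam)
    if name: cv2.imwrite('pics/'+name,im[:,:,::-1])
    return im,info
def ray(info,u,v,fish=False):
    K=np.array(info['camera_matrix']);T=np.array(info['world_from_camera'])
    x=(u-K[0,2])/K[0,0];y=(v-K[1,2])/K[1,1]
    if fish:
        r=np.hypot(x,y);s=np.sin(r)/r if r>1e-9 else 1
        d=np.array([x*s,-y*s,-np.cos(r)])
    else: d=np.array([x,-y,-1.])
    d=T[:3,:3]@d
    return T[:3,3],d/np.linalg.norm(d)
def atz(info,u,v,z,fish=False):
    o,d=ray(info,u,v,fish);return o+d*(z-o[2])/d[2]
def tri(rays):
    A=np.zeros((3,3));b=np.zeros(3)
    for o,d in rays:
        P=np.eye(3)-np.outer(d,d);A+=P;b+=P@o
    p=np.linalg.solve(A,b)
    res=[np.linalg.norm((np.eye(3)-np.outer(d,d))@(p-o)) for o,d in rays]
    return p,res
def proj(info,p,fish=False):
    K=np.array(info['camera_matrix']);T=np.array(info['world_from_camera'])
    c=T[:3,:3].T@(np.asarray(p)-T[:3,3]);x,y,z=c[0],-c[1],-c[2]
    if fish:
        h=np.hypot(x,y);r=np.arctan2(h,z);return K[0,2]+K[0,0]*r*x/h,K[1,2]+K[1,1]*r*y/h
    return K[0,2]+K[0,0]*x/z,K[1,2]+K[1,1]*y/z
E
python3 - <<'E'
from h import *
np.set_printoptions(precision=3,suppress=True)
print(ctrl.hold_point_z, ctrl.get_obs())
for c in ['top','side']:
    im,i=snap(c,c+'0.png');print(c,np.array(i['camera_matrix']).tolist());print(np.array(i['world_from_camera']))
    for l in ['board','board_grip','spare','rack','cage','guide_mouth_left','knob_left','strip','pivot_left','spool','capacitor']:
        print(l,[(round(d['score'],2),np.round(d['rect']).tolist()) for d in ctrl.look_for(c,l)[:4]])
E
```

```text
18.700000000000003 {'t': 0.0, 'qpos': array([-1.211,  0.424,  1.631,  0.   ,  1.089, -0.019]), 'qvel': array([0.001, 0.002, 0.001, 0.002, 0.002, 0.001]), 'joint_torque': array([  0.   , -54.463, -27.366,   0.064,   0.023,  -0.   ]), 'ee_pos': array([ 230.956, -580.174,  221.905]), 'orientation': array([-3.084, -0.591,  0.   ]), 'ft_force': array([-0.214, -0.477,  0.446]), 'moment': array([ 0.101,  0.009, -0.024]), 'grasp_force': 0.0, 'width': 87.91707759332809}
top [[414.9130720490721, 0.0, 318.8680873608974], [0.0, 414.9130720490721, 198.39910748167472], [0.0, 0.0, 1.0]]
[[   0.029    0.995   -0.095  422.443]
 [  -1.       0.03     0.004  -21.744]
 [   0.007    0.095    0.995 1266.95 ]
 [   0.       0.       0.       1.   ]]
board [(0.75, [224.0, 224.0, 254.0, 230.0])]
board_grip [(0.68, [220.0, 222.0, 252.0, 234.0]), (0.59, [340.0, 196.0, 440.0, 228.0])]
spare [(0.55, [222.0, 193.0, 249.0, 201.0])]
rack [(0.66, [412.0, 211.0, 444.0, 223.0]), (0.56, [216.0, 190.0, 263.0, 236.0])]
cage [(0.62, [338.0, 201.0, 438.0, 229.0])]
guide_mouth_left [(0.97, [340.0, 194.0, 440.0, 231.0])]
knob
[... 723 characters left out ...]
rd_grip [(0.69, [289.0, 269.0, 322.0, 318.0])]
spare [(0.69, [260.0, 263.0, 284.0, 302.0])]
rack [(0.72, [246.0, 258.0, 333.0, 342.0])]
cage [(0.91, [325.0, 126.0, 383.0, 214.0]), (0.73, [257.0, 263.0, 282.0, 301.0])]
guide_mouth_left [(0.9, [329.0, 120.0, 383.0, 209.0])]
knob_left [(0.21, [350.0, 169.0, 368.0, 197.0])]
strip [(0.62, [362.0, 171.0, 366.0, 178.0]), (0.57, [267.0, 146.0, 298.0, 172.0]), (0.27, [289.0, 268.0, 322.0, 320.0]), (0.16, [144.0, 230.0, 227.0, 301.0])]
pivot_left [(0.62, [328.0, 122.0, 378.0, 210.0]), (0.62, [289.0, 270.0, 323.0, 320.0])]
spool [(0.89, [319.0, 215.0, 340.0, 247.0]), (0.74, [327.0, 164.0, 351.0, 174.0])]
capacitor [(0.36, [148.0, 233.0, 226.0, 297.0])]
```

```bash
python3 - <<'E'
from h import *
a=cv2.imread('pics/top0.png')[150:275,190:470];b=cv2.imread('pics/side0.png')[100:350,220:420]
a=cv2.resize(a,(784,350),interpolation=cv2.INTER_CUBIC)
cv2.imwrite('pics/c1.png',a)
cv2.imwrite('pics/c2.png',cv2.resize(b,(480,600),interpolation=cv2.INTER_CUBIC))
i=ctrl.camera_info('top');print(atz(i,237,213,40),atz(i,389,213,100))
E
```

```text
[489.22949851 213.60613176  40.        ] [ 498.5696138  -225.66129024  100.        ]
```

View pics/c1.png

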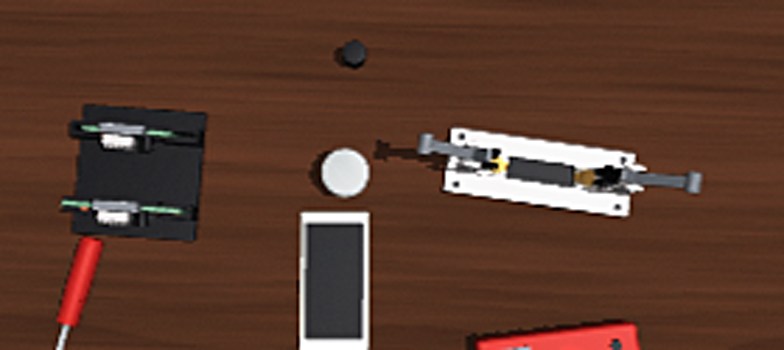

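View pics/c2.png

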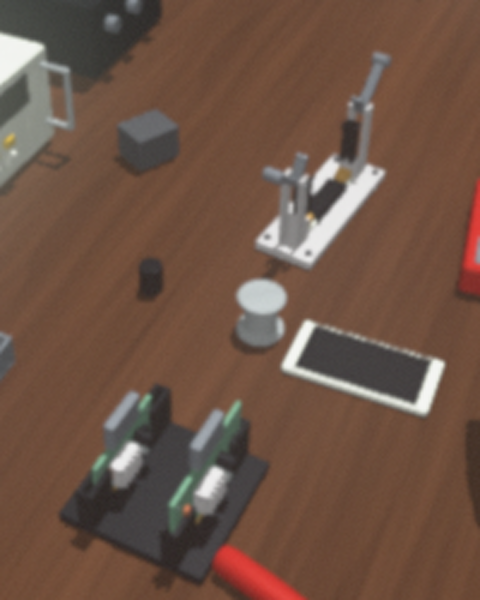

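```bash
cat >> h.py <<'E'
np.set_printoptions(precision=3,suppress=True)
def down(az): # tool y at azimuth az (rad), z down
    y=np.array([np.cos(az),np.sin(az),0]);z=np.array([0,0,-1.]);return R.from_matrix(np.c_[np.cross(y,z),y,z])
def go(p,az):
    o=ctrl.get_obs();R0=R.from_rotvec(o['orientation'])
    t=R0.inv().apply(np.asarray(p)-o['ee_pos']);a=(R0.inv()*down(az)).as_rotvec()
    print('shift',t.round(1),'turn',a.round(4),'rows',max(np.linalg.norm(t)/62.5,np.degrees(np.linalg.norm(a))/10.7).round(1))
def look(cam,labels,n=3):
    for l in labels: print(l,[(round(d['score'],2),np.round(d['rect'],1).tolist()) for d in ctrl.look_for(cam,l)[:n]])
E
python3 - <<'E'
from h import *
i=ctrl.camera_info('wrist');print(np.array(i['camera_matrix']),np.array(i['world_from_camera']),ctrl.get_obs()['ee_pos'])
o=ctrl.get_obs();R0=R.from_rotvec(o['orientation']);T=np.array(i['world_from_camera']);print(R0.inv().apply(T[:3,3]-o['ee_pos']),R0.as_matrix().T@T[:3,:3])
go([430,-225,330],0.0)
E
```

```text
[[309.707   0.    317.802]
 [  0.    309.707 199.765]
 [  0.      0.      1.   ]] [[   0.37     0.899    0.234  295.357]
 [  -0.929    0.358    0.094 -555.262]
 [   0.      -0.252    0.968  385.08 ]
 [   0.       0.       0.       1.   ]] [ 231.151 -580.673  222.679]
[  69.05     0.139 -162.402] [[ 0.     0.968  0.252]
 [ 1.    -0.    -0.001]
 [-0.     0.252 -0.968]]
shift [ 316.3 -256.9 -107.3] turn [ 0.     0.    -1.192] rows 6.7
```

```bash
python3 -c "
from h import *
go([480,-260,330],0.0)"
```

```text
shift [ 349.8 -205.9 -107.3] turn [ 0.     0.    -1.192] rows 6.7
```

```bash
python3 -m creep '[{"translation":[40,-20,-20],"angular":[0,0,-0.13],"jaw":1},{"translation":[90,-50,-40],"angular":[0,0,-0.3],"jaw":1},{"translation":[140,-85,-60],"angular":[0,0,-0.48],"jaw":1},{"translation":[195,-115,-75],"angular":[0,0,-0.66],"jaw":0.6},{"translation":[250,-145,-90],"angular":[0,0,-0.84],"jaw":0.6},{"translation":[300,-175,-100],"angular":[0,0,-1.02],"jaw":0.6},{"translation":[350,-206,-107],"angular":[0,0,-1.19],"jaw":0.6},{"translation":[350,-206,-107],"angular":[0,0,-1.19],"jaw":0.6}]'
python3 - <<'E'
from h import *
im,i=snap('wrist','w1.png');np.save('w1i.npy',i,allow_pickle=True)
print(ctrl.get_obs()['ee_pos'],ctrl.get_obs()['orientation'])
look('wrist',['cage','guide_mouth_left','knob_left','pivot_left','strip'],4)
E
```

```text
t: 2.2
ee_pos: [482.3, -257.0, 330.4]
orientation: [2.216, 2.225, 0.002]
ft_force: [-0.5, -1.1, 0.9]
width: 53.0
grasp_force: 0.0
[ 481.014 -258.558  329.923] [ 2.22   2.222 -0.   ]
cage [(0.84, [308.5, 29.2, 362.8, 260.8])]
guide_mouth_left [(0.9, [308.5, 29.9, 366.1, 261.8]), (0.31, [327.9, 104.7, 348.3, 181.7])]
knob_left [(0.81, [344.9, 29.9, 367.1, 93.4])]
pivot_left [(0.87, [307.7, 29.9, 364.9, 257.6])]
strip [(0.65, [328.3, 104.6, 349.3, 180.7])]
```

View pics/w1.png

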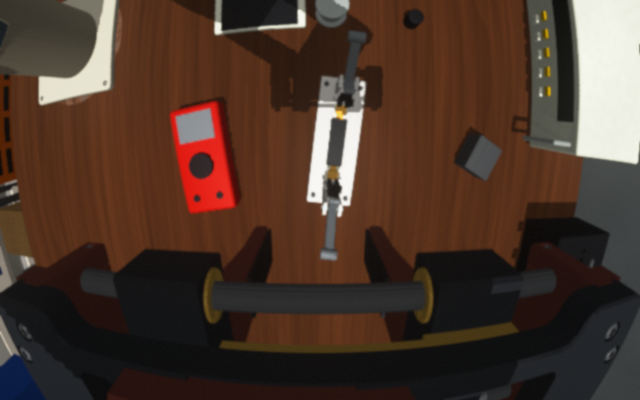

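```bash
cat >> h.py <<'E'
def base(im,info,box,z=12,thr=190):
    u0,v0,u1,v1=box
    hsv=cv2.cvtColor(im,cv2.COLOR_RGB2HSV);m=((hsv[...,2]>thr)&(hsv[...,1]<50)).astype(np.uint8)
    mm=np.zeros_like(m);mm[v0:v1,u0:u1]=m[v0:v1,u0:u1]
    n,l,s,c=cv2.connectedComponentsWithStats(mm)
    ks=[k for k in range(1,n) if s[k,4]>30]
    v,u=np.nonzero(np.isin(l,ks))
    P=np.array([atz(info,a,b,z,True)[:2] for a,b in zip(u,v)]).astype(np.float32)
    return P,cv2.minAreaRect(P)
E
python3 - <<'E'
from h import *
im=cv2.imread('pics/w1.png')[:,:,::-1].copy();i=np.load('w1i.npy',allow_pickle=True).item()
P,r=base(im,i,(300,70,375,215));print(len(P),r)
c=np.array([atz(i,u,v,12,True)[:2] for u,v in [(322,77),(366,82),(350,205),(308,201)]]);print(c,c.mean(0),c[0]-c[3],c[1]-c[2],c[1]-c[0])
print(atz(i,356,36,142,True),atz(i,329,255,142,True))
go([480,-300,240],0.0)
E
```

```text
2814 ((510.0232849121094, -230.57058715820312), (216.7408905029297, 69.63746643066406), 83.63092041015625)
[[ 489.192 -119.941]
 [ 557.023 -126.048]
 [ 535.836 -322.284]
 [ 467.969 -315.882]] [ 512.505 -221.039] [ 21.223 195.941] [ 21.188 196.236] [67.831 -6.107]
[525.554 -88.722 142.   ] [ 497.612 -350.722  142.   ]
shift [-39.    1.   89.4] turn [-0.001 -0.    -0.005] rows 1.6
```

```bash
python3 -c "
from h import *
go([505,-290,240],-0.107)"
```

```text
shift [-28.8  26.   89.4] turn [-0.001 -0.     0.102] rows 1.6
```

```bash
python3 -m creep '[{"translation":[-8,7,25],"angular":[0,0,0.03],"jaw":0.6},{"translation":[-18,16,55],"angular":[0,0,0.06],"jaw":0.6},{"translation":[-29,26,89],"angular":[0,0,0.102],"jaw":0.6},{"translation":[-29,26,89],"angular":[0,0,0.102],"jaw":0.6},{"translation":[-29,26,89],"angular":[0,0,0.102],"jaw":0.6},{"translation":[-29,26,89],"angular":[0,0,0.102],"jaw":0.6},{"translation":[-29,26,89],"angular":[0,0,0.102],"jaw":0.6},{"translation":[-29,26,89],"angular":[0,0,0.102],"jaw":0.6}]'
python3 - <<'E'
from h import *
im,i=snap('wrist','w2.png');np.save('w2i.npy',i,allow_pickle=True)
look('wrist',['cage','knob_left','guide_mouth_left','strip'],4)
cv2.imwrite('pics/w2c.png',cv2.resize(im[0:270,220:420,::-1],None,fx=2.9,fy=2.2,interpolation=cv2.INTER_CUBIC))
E
```

```text
t: 3.5
ee_pos: [506.3, -288.8, 241.4]
orientation: [2.333, 2.103, 0.001]
ft_force: [-0.3, -0.7, 0.1]
width: 52.6
grasp_force: 0.0
cage [(0.92, [289.7, 0.0, 344.5, 273.2])]
knob_left [(0.71, [307.3, 75.6, 323.0, 168.8]), (0.6, [309.7, 1.7, 321.0, 50.3])]
guide_mouth_left [(0.8, [288.4, 0.0, 343.7, 274.9])]
strip [(0.94, [306.0, 72.1, 320.6, 168.2])]
```

View pics/w2c.png

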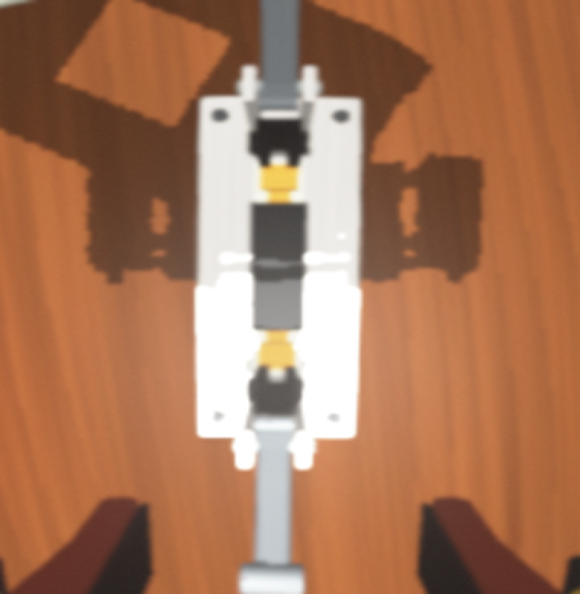

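```bash
python3 - <<'E'
from h import *
i=np.load('w2i.npy',allow_pickle=True).item();i1=np.load('w1i.npy',allow_pickle=True).item()
f=lambda x,y:(220+(x+.5)/2.9-.5,(y+.5)/2.2-.5)
c=np.array([atz(i,*f(*q),12,True)[:2] for q in [(199,97),(361,97),(197,437),(357,437)]]);print(c,c.mean(0));d=c[0]+c[1]-c[2]-c[3];print(d/2,np.arctan2(d[0],d[1]),c[1]-c[0])
for z in (80,91):
  a=atz(i,*f(278.5,140),z,True);b=atz(i,*f(275,390),z,True);print(z,a,b,(a+b)/2,a-b)
# knobs two-view
k,r=tri([ray(i,*f(272,578),True),ray(i1,329,254.5,True)]);print('knobR',k,r)
im=cv2.imread('pics/w2.png')
for v in (62,64,176,178): print(v,cv2.cvtColor(im,cv2.COLOR_BGR2GRAY)[v,300:332])
# gold contacts
hsv=cv2.cvtColor(im,cv2.COLOR_BGR2HSV);m=(hsv[...,0]>15)&(hsv[...,0]<32)&(hsv[...,1]>90)&(hsv[...,2]>150)
for lo,hi in((70,95),(145,172)):
  v,u=np.nonzero(m[lo:hi,300:330]);print('gold',u.mean()+300,v.mean()+lo,len(u),atz(i,u.mean()+300,v.mean()+lo,30,True))
go([430,195,330],0)
E
```

```text
[[ 487.647 -117.414]
 [ 557.313 -124.736]
 [ 464.495 -316.332]
 [ 536.348 -323.788]] [ 511.451 -220.567]
[ 22.059 198.985] 0.11040594936700043 [69.666 -7.322]
80 [ 518.217 -160.064   80.   ] [ 504.501 -279.437   80.   ] [ 511.359 -219.75    80.   ] [ 13.716 119.373   0.   ]
91 [ 518.069 -162.121   91.   ] [ 504.819 -277.439   91.   ] [ 511.444 -219.78    91.   ] [ 13.25  115.318   0.   ]
knobR [ 497.208 -347.071  146.583] [np.float64(0.7952038063697839), np.float64(0.79520380636978)]
62 [233 233 234 231 215 170 101  55  46  43  42  42  41  42  42  42  41  42
  42  42  41  42  44  45  51  82 143 200 228 233 234 234]
64 [233 233 233 231 214 167 100  56  46  44  43  42  43  41  42  42  41  42
  43  43  43  43  44  47  54  92 156 207 229 234 234 234]
176 [255 255 255 255 253 202 121 103  97  92  91  92  91  91  90  91  90  91
  92  91  94  98 105 126 200 253 255 255 255 255 255 255]
178 [255 255 255 255 254 205 121 101  94  92  90  89  90  89  90  91  91  90
  92  90  94  98 105 134 226 255 255 255 255 255 255 255]
gold 315.7231638418079 82.28248587570621 177 [ 516.503 -173.987   30.   ]
gold 315.0 159.06875 160 [ 505.986 -266.545   30.   ]
shift [ 473.3 -125.8  -89.3] turn [-0.    -0.    -0.104] rows 8.0
```

```bash
python3 -c "
from h import *
go([480,145,320],-0.04)"
```

```text
shift [428.8 -70.9 -79.3] turn [-0.    -0.    -0.064] rows 7.1
```

```bash
python3 -m creep '[{"translation":[40,-6,-20],"angular":[0,0,0],"jaw":0.6},{"translation":[100,-16,-40],"angular":[0,0,-0.02],"jaw":0.6},{"translation":[160,-26,-60],"angular":[0,0,-0.03],"jaw":0.6},{"translation":[220,-36,-79],"angular":[0,0,-0.04],"jaw":0.6},{"translation":[280,-46,-79],"angular":[0,0,-0.05],"jaw":0.6},{"translation":[340,-56,-79],"angular":[0,0,-0.064],"jaw":0.6},{"translation":[395,-66,-79],"angular":[0,0,-0.064],"jaw":0.6},{"translation":[429,-71,-79],"angular":[0,0,-0.064],"jaw":0.6}]'
python3 - <<'E'
from h import *
im,i=snap('wrist','w3.png');np.save('w3i.npy',i,allow_pickle=True)
look('wrist',['board','board_grip','spare','rack'],4)
cv2.imwrite('pics/w3c.png',cv2.resize(im[20:220,220:420,::-1],None,fx=3,fy=3,interpolation=cv2.INTER_CUBIC))
E
```

```text
t: 4.75
ee_pos: [479.4, 147.6, 319.8]
orientation: [-2.263, -2.179, -0.001]
ft_force: [1.0, -1.0, -0.2]
width: 52.6
grasp_force: 0.0
board [(0.55, [286.0, 77.5, 302.5, 169.2]), (0.51, [325.2, 313.9, 363.9, 344.3])]
board_grip [(0.95, [284.1, 78.7, 303.6, 167.8])]
spare [(0.91, [344.8, 87.3, 363.6, 153.3])]
rack [(0.58, [279.3, 74.9, 377.4, 171.6]), (0.38, [345.4, 340.6, 363.3, 344.6])]
```

View pics/w3c.png

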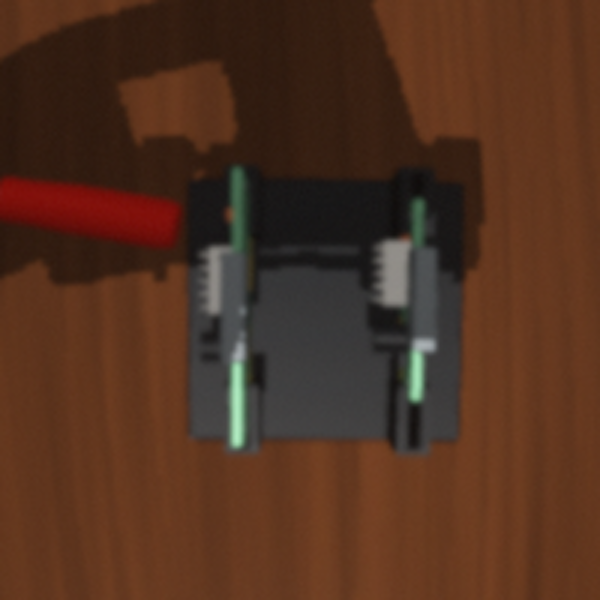

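```bash
python3 - <<'E'
from h import *
i=np.load('w3i.npy',allow_pickle=True).item()
f=lambda x,y:(220+(x+.5)/3-.5,20+(y+.5)/3-.5)
c=np.array([atz(i,*f(*q),5,True)[:2] for q in [(190,180),(462,180),(458,440),(188,440)]]);print(c,c.mean(0))
print('ends',atz(i,*f(238,167),85,True),atz(i,*f(237,448),85,True))
print('block',atz(i,*f(235,304),104,True))
go([447,160,260],-0.04)
E
```

```text
[[432.155 282.758]
 [570.686 278.808]
 [565.644 143.007]
 [424.711 147.964]] [498.299 213.134]
ends [461.145 276.024  85.   ] [455.538 154.937  85.   ]
block [458.738 217.007 104.   ]
shift [ 14.1 -33.5  59.6] turn [-0.     0.001  0.   ] rows 1.1
```

```bash
python3 -m creep '[{"translation":[-1,-10,25],"angular":[0,0,0],"jaw":0.6},{"translation":[-2,-22,50],"angular":[0,0,0],"jaw":0.6},{"translation":[-3,-30,80],"angular":[0,0,0],"jaw":0.6},{"translation":[-3,-30,90],"angular":[0,0,0],"jaw":0.6},{"translation":[-3,-30,90],"angular":[0,0,0],"jaw":0.6},{"translation":[-3,-30,90],"angular":[0,0,0],"jaw":0.6},{"translation":[-3,-30,90],"angular":[0,0,0],"jaw":0.6},{"translation":[-3,-30,90],"angular":[0,0,0],"jaw":0.6}]'
python3 - <<'E'
from h import *
im,i=snap('wrist','w4.png');np.save('w4i.npy',i,allow_pickle=True)
p=proj(i,[458.5,215.5,104],True);print(p,i['world_from_camera'][:3,3],ctrl.get_obs()['ee_pos'])
look('wrist',['board','board_grip'],2)
u,v=int(p[0]),int(p[1])
print(u,v);cv2.imwrite('pics/w4c.png',cv2.resize(im[0:200,u-70:u+110,::-1],None,fx=3,fy=3,interpolation=cv2.INTER_CUBIC))
E
```

```text
t: 6.0
ee_pos: [450.3, 143.5, 230.2]
orientation: [2.265, 2.176, 0.001]
ft_force: [1.4, 0.4, -0.1]
width: 52.7
grasp_force: 0.0
(np.float64(322.7766856750904), np.float64(116.90898109297405)) [453.549 211.884 392.646] [450.172 143.454 230.072]
board [(0.88, [303.8, 57.3, 329.9, 177.7])]
board_grip [(0.67, [302.9, 58.2, 329.2, 172.5])]
322 116
```

View pics/w4c.png

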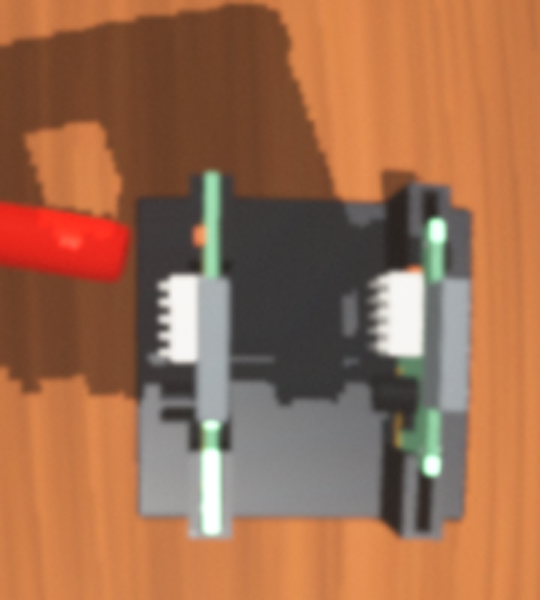

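```bash
python3 - <<'E'
from h import *
i3=np.load('w3i.npy',allow_pickle=True).item();i4=np.load('w4i.npy',allow_pickle=True).item()
f3=lambda x,y:(220+(x+.5)/3-.5,20+(y+.5)/3-.5);f4=lambda x,y:(252+(x+.5)/3-.5,(y+.5)/3-.5)
for a,b in (((238,166),(211,172)),((237,449),(211,535))):
    print('end',tri([ray(i3,*f3(*a),True),ray(i4,*f4(*b),True)]))
print('block',atz(i4,*f4(213.5,349),113,True))
for a,b in (((229,249),(213,277)),((227,354),(213,421))): print('blk corner',tri([ray(i3,*f3(*a),True),ray(i4,*f4(*b),True)]))
go([458.5,215.5,150],-0.045)
E
```

```text
end (array([460.669, 277.766,  76.921]), [np.float64(0.09190633325188664), np.float64(0.09190633325202843)])
end (array([455.731, 154.987,  87.939]), [np.float64(0.03506782552740675), np.float64(0.03506782552742053)])
block [458.427 216.206 113.   ]
blk corner (array([458.705, 237.771, 122.015]), [np.float64(0.7048740770178447), np.float64(0.7048740770178006)])
blk corner (array([457.211, 197.486, 141.398]), [np.float64(1.199117302457627), np.float64(1.199117302457638)])
shift [72.3  5.6 79.9] turn [ 0.    -0.     0.005] rows 1.7
```

```bash
python3 -m creep '[{"translation":[25,3,15],"angular":[0,0,0.005],"jaw":0.6},{"translation":[55,6,30],"angular":[0,0,0.005],"jaw":0.6},{"translation":[72.5,7.5,45],"angular":[0,0,0.005],"jaw":0.6},{"translation":[72.5,7.5,65],"angular":[0,0,0.005],"jaw":0.6},{"translation":[72.5,7.5,90],"angular":[0,0,0.005],"jaw":0.6},{"translation":[72.5,7.5,115],"angular":[0,0,0.005],"jaw":0.6},{"translation":[72.5,7.5,135],"angular":[0,0,0.005],"jaw":0.6},{"translation":[72.5,7.5,142],"angular":[0,0,0.005],"jaw":0.6}]'
python3 -c "
from h import *
print(ctrl.get_obs()['ee_pos']);go([458.4,215.8,88],-0.043)"
```

```text
t: 7.15
ee_pos: [459.5, 215.1, 86.4]
orientation: [-2.27, -2.171, 0.004]
ft_force: [-0.2, 0.1, 0.1]
width: 52.9
grasp_force: 0.0
[459.502 215.142  86.356]
shift [ 0.6 -1.1 -1.6] turn [-0.002  0.001 -0.002] rows 0.0
```

```bash
python3 -m creep '[{"translation":[0.5,-1,-1.5],"angular":[0,0,0],"jaw":0.4},{"translation":[0.5,-1,-1.5],"angular":[0,0,0],"jaw":0.2},{"translation":[0.5,-1,-1.5],"angular":[0,0,0],"jaw":0},{"translation":[0.5,-1,-1.5],"angular":[0,0,0],"jaw":0},{"translation":[0.5,-1,-1.5],"angular":[0,0,0],"jaw":0},{"translation":[0.5,-1,-1.5],"angular":[0,0,0],"jaw":0},{"translation":[0.5,-1,-1.5],"angular":[0,0,0],"jaw":0},{"translation":[0.5,-1,-1.5],"angular":[0,0,0],"jaw":0}]'
```

```text
t: 8.15
ee_pos: [459.1, 216.1, 89.5]
orientation: [-2.271, -2.171, 0.0]
ft_force: [-3.2, 0.4, 5.6]
width: 9.6
grasp_force: 29.9
```

Gripped (width 9.6, force 30 N). Lift straight out.

```bash
python3 -m creep '[{"translation":[0,0,-6],"angular":[0,0,0],"jaw":0},{"translation":[0,0,-16],"angular":[0,0,0],"jaw":0},{"translation":[0,0,-35],"angular":[0,0,0],"jaw":0},{"translation":[0,0,-65],"angular":[0,0,0],"jaw":0},{"translation":[0,0,-100],"angular":[0,0,0],"jaw":0},{"translation":[0,0,-135],"angular":[0,0,0],"jaw":0},{"translation":[0,0,-165],"angular":[0,0,0],"jaw":0},{"translation":[0,0,-180],"angular":[0,0,0],"jaw":0}]'
python3 - <<'E'
from h import *
print(ctrl.get_obs()['ee_pos'],ctrl.get_obs()['ft_force'],ctrl.get_obs()['width'])
im,i=snap('wrist','w5.png');np.save('w5i.npy',i,allow_pickle=True)
look('wrist',['board','board_grip','spare'],2)
go([511.4,-220.2,265],-0.1095)
s=cv2.imread('pics/w5.png')
s2,si=snap('side','s5.png');look('side',['board','spare'],2)
cv2.imwrite('pics/c5.png',np.hstack([s[140:400,190:450],s2[130:390,200:460,::-1]]).repeat(1,0))
E
```

```text
t: 9.15
ee_pos: [459.9, 216.2, 271.2]
orientation: [2.27, 2.17, 0.004]
ft_force: [0.4, 0.0, -2.0]
width: 9.8
grasp_force: 30.0
[459.899 216.212 271.237] [ 0.411  0.006 -2.033] 9.753530967048782
board [(0.77, [287.9, 131.8, 329.9, 327.2])]
board_grip [(0.67, [287.6, 133.0, 327.1, 321.4])]
spare [(0.66, [362.8, 139.1, 391.2, 209.2])]
shift [-433.2   72.1    3.6] turn [-0.001  0.001  0.065] rows 7.0
board [(0.87, [288.8, 200.8, 327.6, 270.6]), (0.29, [310.2, 331.3, 393.8, 387.5])]
spare [(0.9, [259.4, 262.3, 282.9, 304.2])]
```

View pics/c5.png

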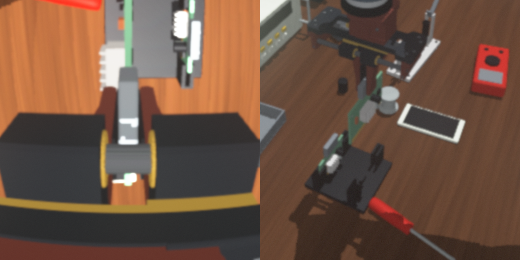

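```bash
python3 - <<'E'
from h import *
im=cv2.imread('pics/w5.png');i=np.load('w5i.npy',allow_pickle=True).item()
o=ctrl.get_obs();R0=R.from_rotvec(o['orientation'])
for t in ([60,2,4.5],[60,-2,4.5],[60,2,79.5],[60,-2,79.5],[22,5,-23.5],[22,-5,-23.5]): print(t,np.round(proj(i,o['ee_pos']+R0.apply(t),True),1))
hsv=cv2.cvtColor(im,cv2.COLOR_BGR2HSV)
m=(hsv[...,0]>50)&(hsv[...,0]<90)&(hsv[...,1]>60)
for v in range(120,212,4):
  u=np.nonzero(m[v,285:345])[0]+285; print(v,u.min() if len(u) else '-',u.max() if len(u) else '-',len(u))
cv2.imwrite('pics/w5c.png',cv2.resize(im[100:280,270:390],None,fx=4,fy=3.3,interpolation=cv2.INTER_CUBIC))
E
```

```text
[60, 2, 4.5] [318.  137.4]
[60, -2, 4.5] [310.7 137.4]
[60, 2, 79.5] [317.5 132.6]
[60, -2, 79.5] [312.4 132.6]
[22, 5, -23.5] [324.4 219.7]
[22, -5, -23.5] [303.8 219.7]
120 - - 0
124 - - 0
128 - - 0
132 - - 0
136 315 320 6
140 314 321 8
144 314 321 8
148 315 320 6
152 315 321 7
156 315 321 7
160 316 321 6
164 316 320 5
168 316 320 5
172 315 321 7
176 315 320 6
180 315 320 6
184 316 320 5
188 316 321 6
192 316 321 6
196 316 321 6
200 316 321 6
204 316 321 6
208 - - 0
```

View pics/w5c.png

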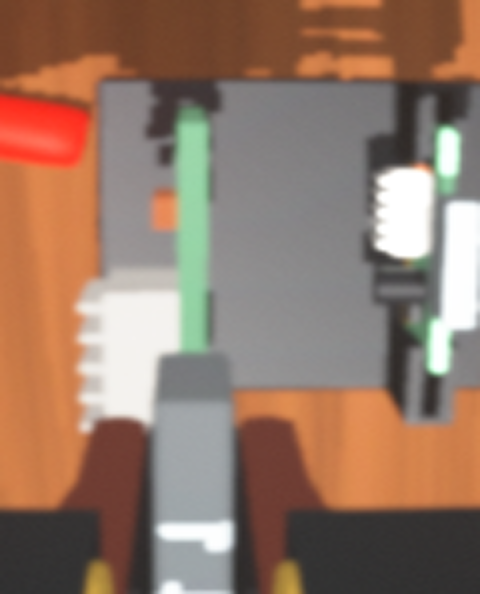

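```bash
python3 -m creep '[{"translation":[-35,6,0],"angular":[0,0,0.01],"jaw":0},{"translation":[-90,15,0],"angular":[0,0,0.02],"jaw":0},{"translation":[-150,25,0],"angular":[0,0,0.03],"jaw":0},{"translation":[-210,35,0],"angular":[0,0,0.04],"jaw":0},{"translation":[-270,45,0],"angular":[0,0,0.05],"jaw":0},{"translation":[-330,55,0],"angular":[0,0,0.06],"jaw":0},{"translation":[-390,65,0],"angular":[0,0,0.065],"jaw":0},{"translation":[-433,72,0],"angular":[0,0,0.065],"jaw":0}]'
python3 -m creep '[{"translation":[0,0,15],"angular":[0,0,0],"jaw":0},{"translation":[0,0,35],"angular":[0,0,0],"jaw":0},{"translation":[0,0,55],"angular":[0,0,0],"jaw":0},{"translation":[0,0,70],"angular":[0,0,0],"jaw":0},{"translation":[0,0,78],"angular":[0,0,0],"jaw":0},{"translation":[0,0,82],"angular":[0,0,0],"jaw":0},{"translation":[0,0,82],"angular":[0,0,0],"jaw":0},{"translation":[0,0,82],"angular":[0,0,0],"jaw":0}]'
python3 - <<'E'
from h import *
o=ctrl.get_obs();print(o['ee_pos'],o['ft_force'])
im,i=snap('wrist','w6.png');np.save('w6i.npy',i,allow_pickle=True)
go([511.4,-220.2,187],-0.1095)
R0=R.from_rotvec(o['orientation'])
C=np.array([511.4,-220.2,0]);Rz=R.from_euler('z',-0.1095)
for t in ([60,0,4.5],[60,0,79.5]): print(t,np.round(proj(i,o['ee_pos']+R0.apply(t),True),1))
for q in ([0,62,80],[0,62,91],[0,53,80],[0,82,97],[0,131,141],[35,100,12],[-35,100,12]): print(q,np.round(proj(i,C+Rz.apply(q),True),1))
cv2.imwrite('pics/w6c.png',cv2.resize(im[0:230,220:420,::-1],None,fx=3.9,fy=2.6,interpolation=cv2.INTER_CUBIC))
E
```

```text
t: 10.5
ee_pos: [511.4, -222.2, 268.1]
orientation: [-2.341, -2.093, 0.001]
ft_force: [1.0, 0.7, -1.3]
width: 10.0
grasp_force: 30.0
t: 11.5
ee_pos: [512.2, -219.9, 187.8]
orientation: [2.34, 2.095, 0.001]
ft_force: [0.9, 1.3, -2.6]
width: 10.0
grasp_force: 30.0
[ 512.162 -219.898  187.756] [ 0.853  1.25  -2.608]
shift [-0.3 -0.7  0.7] turn [ 0.001  0.    -0.001] rows 0.0
[60, 0, 4.5] [316.6 136.8]
[60, 0, 79.5] [317.  131.8]
[0, 62, 80] [316.1 128.8]
[0, 62, 91] [316.  129.1]
[0, 53, 80] [316.1 139.1]
[0, 82, 97] [316.  104.9]
[0, 131, 141] [315.7  31.5]
[35, 100, 12] [348.8  92.8]
[-35, 100, 12] [283.9  92.9]
```

View pics/w6c.png

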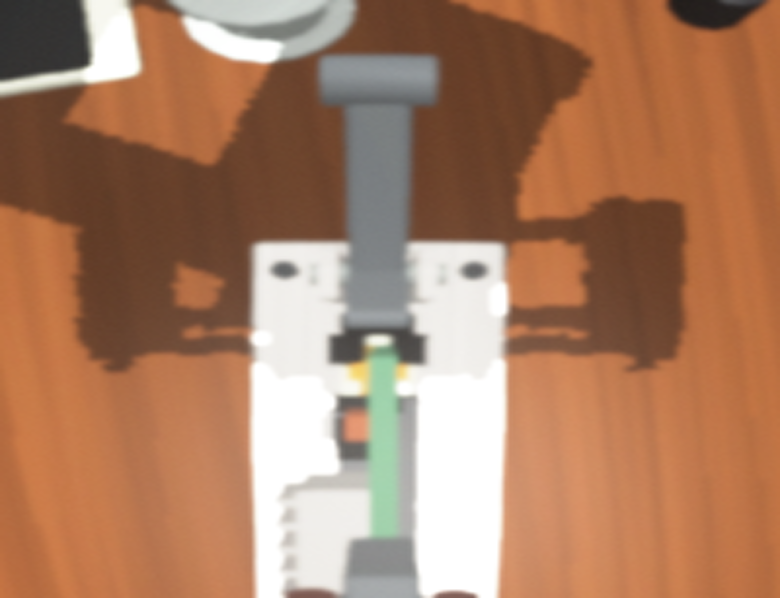

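```bash
python3 -m creep '[{"translation":[-1.5,-0.9,0],"angular":[0,0,0],"jaw":0},{"translation":[-1.5,-0.9,6],"angular":[0,0,0],"jaw":0},{"translation":[-1.5,-0.9,12],"angular":[0,0,0],"jaw":0},{"translation":[-1.5,-0.9,17],"angular":[0,0,0],"jaw":0},{"translation":[-1.5,-0.9,21],"angular":[0,0,0],"jaw":0},{"translation":[-1.5,-0.9,25],"angular":[0,0,0],"jaw":0},{"translation":[-1.5,-0.9,28],"angular":[0,0,0],"jaw":0},{"translation":[-1.5,-0.9,28],"angular":[0,0,0],"jaw":0}]'
```

```text
t: 12.55
ee_pos: [510.6, -221.1, 158.9]
orientation: [-2.34, -2.096, 0.0]
ft_force: [0.3, -0.6, -2.1]
width: 9.9
grasp_force: 30.0
```

```bash
python3 -m creep '[{"translation":[0,0,2],"angular":[0,0,0],"jaw":0},{"translation":[0,0,4],"angular":[0,0,0],"jaw":0},{"translation":[0,0,6],"angular":[0,0,0],"jaw":0},{"translation":[0,0,8],"angular":[0,0,0],"jaw":0},{"translation":[0,0,10],"angular":[0,0,0],"jaw":0},{"translation":[0,0,12],"angular":[0,0,0],"jaw":0},{"translation":[0,0,14],"angular":[0,0,0],"jaw":0},{"translation":[0,0,14],"angular":[0,0,0],"jaw":0}]'
```

```text
t: 13.55
ee_pos: [510.6, -221.1, 145.0]
orientation: [-2.34, -2.096, 0.0]
ft_force: [-0.5, 0.2, -2.0]
width: 9.5
grasp_force: 30.0
```

```bash
python3 -m creep '[{"translation":[0,0,3],"angular":[0,0,0],"jaw":0},{"translation":[0,0,6],"angular":[0,0,0],"jaw":0},{"translation":[0,0,9],"angular":[0,0,0],"jaw":0},{"translation":[0,0,12],"angular":[0,0,0],"jaw":0},{"translation":[0,0,15],"angular":[0,0,0],"jaw":0},{"translation":[0,0,18],"angular":[0,0,0],"jaw":0},{"translation":[0,0,20],"angular":[0,0,0],"jaw":0},{"translation":[0,0,20],"angular":[0,0,0],"jaw":0}]'
```

```text
t: 14.55
ee_pos: [510.6, -221.1, 125.0]
orientation: [-2.34, -2.096, 0.0]
ft_force: [-0.6, 0.2, -1.4]
width: 9.6
grasp_force: 30.0
```

```bash
python3 -m creep '[{"translation":[0,0,2],"angular":[0,0,0],"jaw":0},{"translation":[0,0,4],"angular":[0,0,0],"jaw":0},{"translation":[0,0,6],"angular":[0,0,0],"jaw":0},{"translation":[0,0,7.5],"angular":[0,0,0],"jaw":0},{"translation":[0,0,9],"angular":[0,0,0],"jaw":0},{"translation":[0,0,10],"angular":[0,0,0],"jaw":0},{"translation":[0,0,10.5],"angular":[0,0,0],"jaw":0},{"translation":[0,0,10.5],"angular":[0,0,0],"jaw":0}]'
```

```text
t: 15.55
ee_pos: [510.7, -221.1, 114.7]
orientation: [-2.34, -2.096, -0.0]
ft_force: [0.9, -0.8, -3.1]
width: 9.7
grasp_force: 30.0
```

```bash
python3 -m creep '[{"translation":[0,0,0.3],"angular":[0,0,0],"jaw":0},{"translation":[0,0,0.6],"angular":[0,0,0],"jaw":0},{"translation":[0,0,0.9],"angular":[0,0,0],"jaw":0},{"translation":[0,0,1.2],"angular":[0,0,0],"jaw":0},{"translation":[0,0,1.5],"angular":[0,0,0],"jaw":0},{"translation":[0,0,1.8],"angular":[0,0,0],"jaw":0},{"translation":[0,0,2],"angular":[0,0,0],"jaw":0},{"translation":[0,0,2],"angular":[0,0,0],"jaw":0}]'
```

```text
t: 16.55
ee_pos: [510.7, -221.1, 112.6]
orientation: [-2.34, -2.096, 0.0]
ft_force: [-0.2, 0.0, -2.3]
width: 10.2
grasp_force: 30.0
```

```bash
python3 -c "
from h import *
print(ctrl.get_obs()['ft_force'],ctrl.get_obs()['ee_pos'])"
```

```text
[-0.236  0.03  -2.307] [ 510.706 -221.133  112.65 ]
```

```bash
python3 -m creep '[{"translation":[0,0,0.2],"angular":[0,0,0],"jaw":0},{"translation":[0,0,0.4],"angular":[0,0,0],"jaw":0},{"translation":[0,0,0.6],"angular":[0,0,0],"jaw":0},{"translation":[0,0,0.8],"angular":[0,0,0],"jaw":0},{"translation":[0,0,1.0],"angular":[0,0,0],"jaw":0},{"translation":[0,0,1.2],"angular":[0,0,0],"jaw":0},{"translation":[0,0,1.4],"angular":[0,0,0],"jaw":0},{"translation":[0,0,1.5],"angular":[0,0,0],"jaw":0}]'
```

```text
t: 17.55
ee_pos: [510.7, -221.1, 111.2]
orientation: [-2.34, -2.096, -0.0]
ft_force: [-0.6, -0.6, -2.5]
width: 9.9
grasp_force: 30.0
```

```bash
python3 -m creep '[{"translation":[0,0,0.2],"angular":[0,0,0],"jaw":0},{"translation":[0,0,0.4],"angular":[0,0,0],"jaw":0},{"translation":[0,0,0.6],"angular":[0,0,0],"jaw":0},{"translation":[0,0,0.8],"angular":[0,0,0],"jaw":0},{"translation":[0,0,1.0],"angular":[0,0,0],"jaw":0},{"translation":[0,0,1.2],"angular":[0,0,0],"jaw":0},{"translation":[0,0,1.4],"angular":[0,0,0],"jaw":0},{"translation":[0,0,1.5],"angular":[0,0,0],"jaw":0}]'
```

```text
t: 18.55
ee_pos: [510.7, -221.1, 109.7]
orientation: [-2.34, -2.096, 0.0]
ft_force: [-0.5, 0.1, -1.5]
width: 9.7
grasp_force: 30.0
```

```bash
python3 -m creep '[{"translation":[0,0,0.15],"angular":[0,0,0],"jaw":0},{"translation":[0,0,0.3],"angular":[0,0,0],"jaw":0},{"translation":[0,0,0.45],"angular":[0,0,0],"jaw":0},{"translation":[0,0,0.6],"angular":[0,0,0],"jaw":0},{"translation":[0,0,0.75],"angular":[0,0,0],"jaw":0},{"translation":[0,0,0.9],"angular":[0,0,0],"jaw":0},{"translation":[0,0,1.0],"angular":[0,0,0],"jaw":0},{"translation":[0,0,1.0],"angular":[0,0,0],"jaw":0}]'
```

```text
t: 19.55
ee_pos: [510.7, -221.2, 108.7]
orientation: [-2.34, -2.096, 0.0]
ft_force: [0.1, 0.7, -2.0]
width: 10.2
grasp_force: 30.0
```

```bash
python3 -m creep '[{"translation":[0,0,0.15],"angular":[0,0,0],"jaw":0},{"translation":[0,0,0.3],"angular":[0,0,0],"jaw":0},{"translation":[0,0,0.45],"angular":[0,0,0],"jaw":0},{"translation":[0,0,0.6],"angular":[0,0,0],"jaw":0},{"translation":[0,0,0.75],"angular":[0,0,0],"jaw":0},{"translation":[0,0,0.9],"angular":[0,0,0],"jaw":0},{"translation":[0,0,1.0],"angular":[0,0,0],"jaw":0},{"translation":[0,0,1.0],"angular":[0,0,0],"jaw":0}]'
```

```text
t: 20.55
ee_pos: [511.0, -221.2, 108.5]
orientation: [2.34, 2.096, 0.0]
ft_force: [-2.3, 1.2, 9.5]
width: 9.6
grasp_force: 30.0
```

```bash
python3 -m creep '[{"translation":[0,0,0],"angular":[0,0,0],"jaw":0},{"translation":[0,0,0],"angular":[0,0,0],"jaw":0},{"translation":[0,0,0],"angular":[0,0,0],"jaw":0},{"translation":[0,0,-0.3],"angular":[0,0,0],"jaw":0},{"translation":[0,0,-0.6],"angular":[0,0,0],"jaw":0},{"translation":[0,0,-0.6],"angular":[0,0,0],"jaw":0.3},{"translation":[0,0,-0.6],"angular":[0,0,0],"jaw":0.4},{"translation":[0,0,-0.6],"angular":[0,0,0],"jaw":0.4}]'
```

```text
t: 21.55
ee_pos: [510.7, -221.1, 108.1]
orientation: [-2.34, -2.096, 0.0]
ft_force: [-0.1, 0.3, -0.0]
width: 34.3
grasp_force: 0.0
```

```bash
python3 -m creep '[{"translation":[0,0,-12],"angular":[0,0,0],"jaw":0.4},{"translation":[0,0,-36],"angular":[0,0,0],"jaw":0.4},{"translation":[0,0,-66],"angular":[0,0,0],"jaw":0},{"translation":[40,0,-75],"angular":[0,0,0],"jaw":0},{"translation":[90,0,-75],"angular":[0,0,0],"jaw":0},{"translation":[140,0,-75],"angular":[0,0,0],"jaw":0},{"translation":[165,0,-70],"angular":[0,0,0],"jaw":0},{"translation":[165,0,-55],"angular":[0,0,0],"jaw":0}]'
python3 - <<'E'
from h import *
im,i=snap('wrist','w7.png')
o=ctrl.get_obs();print(o['ee_pos'],o['ft_force'],o['width'])
C=np.array([511,-221,0]);e=np.array([.1093,.994,0]);p=o['ee_pos']-C;print('cage y',p@e,'x',p@[.994,-.1093,0])
s,si=snap('side','s7.png');look('side',['knob_left','knob_right','board'],3)
a=cv2.resize(s[100:230,290:420,::-1],None,fx=4,fy=4,interpolation=cv2.INTER_CUBIC)
cv2.imwrite('pics/c7.png',a)
for k in (131,-128): print(proj(si,C+k*e+[0,0,142]))
E
```

```text
t: 22.55
ee_pos: [529.8, -55.8, 164.3]
orientation: [2.336, 2.098, 0.003]
ft_force: [0.4, 0.5, -0.3]
width: 0.7
grasp_force: 0.0
[528.172 -56.65  161.772] [-0.921 -1.289 -1.295] 0.31741039030217716
cage y 165.24081557321233 x -0.8945725067296578
knob_left [(0.67, [332.9, 166.4, 348.5, 176.9]), (0.21, [411.1, 174.1, 446.9, 226.6])]
knob_right [(0.41, [371.7, 122.3, 382.5, 145.8])]
board [(0.69, [347.8, 149.5, 371.0, 182.3])]
(np.float64(334.32549646887566), np.float64(170.86322065111509))
(np.float64(378.025708788129), np.float64(124.16847128988991))
```

View pics/c7.png

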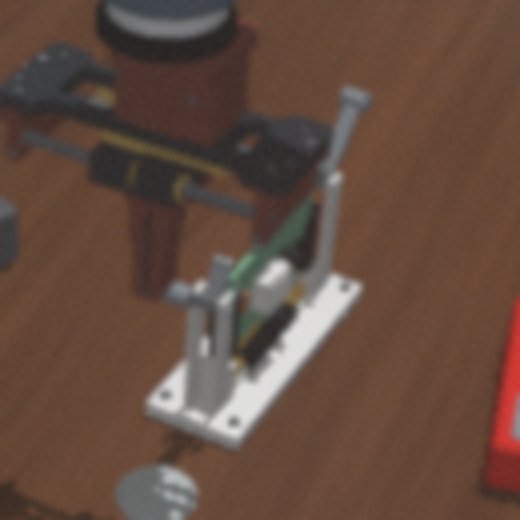

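```bash
python3 -m creep '[{"translation":[0,0.5,12],"angular":[0,0,0],"jaw":0},{"translation":[0,0.5,26],"angular":[0,0,0],"jaw":0},{"translation":[0,0.5,32],"angular":[0,0,0],"jaw":0},{"translation":[-4,0.5,32],"angular":[0,0,0],"jaw":0},{"translation":[-8,0.5,32],"angular":[0,0,0],"jaw":0},{"translation":[-11,0.5,32],"angular":[0,0,0],"jaw":0},{"translation":[-14,0.5,32],"angular":[0,0,0],"jaw":0},{"translation":[-17,0.5,32],"angular":[0,0,0],"jaw":0}]'
```

```text
t: 23.8
ee_pos: [528.2, -71.6, 132.5]
orientation: [-2.341, -2.091, -0.007]
ft_force: [-0.9, 24.1, 16.1]
width: 0.7
grasp_force: 12.3
```

```bash
python3 -m creep '[{"translation":[1.5,0,-1],"angular":[0,0,0],"jaw":0},{"translation":[3,0,-1],"angular":[0,0,0],"jaw":0},{"translation":[3,0,-1],"angular":[0,0,0],"jaw":0},{"translation":[3,0,-1],"angular":[0,0,0],"jaw":0},{"translation":[3,0,-1],"angular":[0,0,0],"jaw":0},{"translation":[3,0,-1],"angular":[0,0,0],"jaw":0},{"translation":[3,0,-1],"angular":[0,0,0],"jaw":0},{"translation":[3,0,-1],"angular":[0,0,0],"jaw":0}]'
cat >> h.py <<'E'
def cage():
    o=ctrl.get_obs();p=o['ee_pos']-np.array([511,-221,0]);print('cage y %.1f x %.1f z %.1f'%(p@[.1093,.994,0],p@[.994,-.1093,0],p[2]),o['ft_force'])
E
python3 - <<'E'
from h import *
cage()
s,si=snap('side','s8.png');print([(round(d['score'],2),np.round(d['rect']).tolist()) for d in ctrl.look_for('side','knob_left')])
print(ctrl.get_obs()['orientation'])
E
```

```text
t: 24.8
ee_pos: [527.7, -71.2, 132.2]
orientation: [-2.34, -2.096, 0.0]
ft_force: [0.1, -0.1, -0.4]
width: 0.3
grasp_force: 0.0
cage y 150.8 x 0.3 z 132.2 [ 0.055 -0.097 -0.443]
[(0.48, [338.0, 167.0, 353.0, 174.0])]
[-2.34  -2.096  0.   ]
```

```bash
python3 -m creep '[{"translation":[-0.4,0,-1],"angular":[0,0,0],"jaw":0},{"translation":[-0.8,0,-2],"angular":[0,0,0],"jaw":0},{"translation":[-1.3,0,-3],"angular":[0,0,0],"jaw":0},{"translation":[-1.8,0,-4],"angular":[0,0,0],"jaw":0},{"translation":[-2.4,0,-4.8],"angular":[0,0,0],"jaw":0},{"translation":[-3,0,-5.5],"angular":[0,0,0],"jaw":0},{"translation":[-3.6,0,-6.2],"angular":[0,0,0],"jaw":0},{"translation":[-4.2,0,-6.8],"angular":[0,0,0],"jaw":0}]'; python3 -c "
from h import *
cage()"
```

```text
t: 25.9
ee_pos: [527.4, -75.2, 139.2]
orientation: [-2.34, -2.096, -0.0]
ft_force: [0.7, 1.9, 0.8]
width: 0.4
grasp_force: 1.0
cage y 146.7 x 0.3 z 139.2 [0.699 1.938 0.802]
```

```bash
python3 -m creep '[{"translation":[-2,0,-2.2],"angular":[0,0,0],"jaw":0},{"translation":[-4,0,-4.2],"angular":[0,0,0],"jaw":0},{"translation":[-6.2,0,-6.1],"angular":[0,0,0],"jaw":0},{"translation":[-8.4,0,-7.9],"angular":[0,0,0],"jaw":0},{"translation":[-10.7,0,-9.6],"angular":[0,0,0],"jaw":0},{"translation":[-13.1,0,-11.2],"angular":[0,0,0],"jaw":0},{"translation":[-15.5,0,-12.7],"angular":[0,0,0],"jaw":0},{"translation":[-18,0,-14],"angular":[0,0,0],"jaw":0}]'; python3 -c "
from h import *
cage()"
```

```text
t: 26.9
ee_pos: [525.6, -93.4, 153.3]
orientation: [2.34, 2.096, 0.0]
ft_force: [0.5, 3.0, 1.7]
width: 0.4
grasp_force: 1.3
cage y 128.4 x 0.5 z 153.3 [0.45  3.019 1.668]
```

```bash
python3 -m creep '[{"translation":[-1.3,0,-0.7],"angular":[0,0,0],"jaw":0},{"translation":[-2.6,0,-1.3],"angular":[0,0,0],"jaw":0},{"translation":[-3.9,0,-1.9],"angular":[0,0,0],"jaw":0},{"translation":[-5.3,0,-2.5],"angular":[0,0,0],"jaw":0},{"translation":[-6.6,0,-3],"angular":[0,0,0],"jaw":0},{"translation":[-8,0,-3.5],"angular":[0,0,0],"jaw":0},{"translation":[-9.3,0,-4],"angular":[0,0,0],"jaw":0},{"translation":[-10.5,0,-4.4],"angular":[0,0,0],"jaw":0}]'; python3 -c "
from h import *
cage()"
```

```text
t: 27.9
ee_pos: [524.1, -103.7, 157.5]
orientation: [-2.34, -2.096, 0.0]
ft_force: [1.1, 1.8, 1.6]
width: 0.2
grasp_force: 1.0
cage y 118.0 x 0.2 z 157.5 [1.139 1.809 1.622]
```

```bash
python3 -m creep '[{"translation":[-1.3,0,-0.4],"angular":[0,0,0],"jaw":0},{"translation":[-2.6,0,-0.8],"angular":[0,0,0],"jaw":0},{"translation":[-3.9,0,-1.1],"angular":[0,0,0],"jaw":0},{"translation":[-5.2,0,-1.4],"angular":[0,0,0],"jaw":0},{"translation":[-6.4,0,-1.7],"angular":[0,0,0],"jaw":0},{"translation":[-7.4,0,-1.9],"angular":[0,0,0],"jaw":0},{"translation":[-8.4,0,-2.1],"angular":[0,0,0],"jaw":0},{"translation":[-9.4,0,-2.2],"angular":[0,0,0],"jaw":0}]'; python3 -c "
from h import *
cage()"
```

```text
t: 28.9
ee_pos: [523.3, -111.8, 159.9]
orientation: [-2.34, -2.094, -0.002]
ft_force: [0.3, 10.2, 5.7]
width: 0.4
grasp_force: 4.9
cage y 109.9 x 0.2 z 159.9 [ 0.282 10.151  5.703]
```

```bash
python3 -m creep '[{"translation":[-0.4,0,-0.4],"angular":[0,0,0],"jaw":0},{"translation":[-0.8,0,-0.6],"angular":[0,0,0],"jaw":0},{"translation":[-1.2,0,-0.7],"angular":[0,0,0],"jaw":0},{"translation":[-1.6,0,-0.8],"angular":[0,0,0],"jaw":0},{"translation":[-2,0,-0.9],"angular":[0,0,0],"jaw":0},{"translation":[-2.4,0,-1],"angular":[0,0,0],"jaw":0},{"translation":[-2.8,0,-1.1],"angular":[0,0,0],"jaw":0},{"translation":[-3.2,0,-1.2],"angular":[0,0,0],"jaw":0}]'; python3 -c "
from h import *
cage()"
```

```text
t: 29.9
ee_pos: [522.8, -114.8, 160.7]
orientation: [-2.339, -2.094, -0.002]
ft_force: [1.7, 9.4, 0.4]
width: 0.1
grasp_force: 5.0
cage y 106.8 x 0.2 z 160.7 [1.72  9.443 0.351]
```

```bash
python3 -m creep '[{"translation":[-0.6,0,-0.1],"angular":[0,0,0],"jaw":0},{"translation":[-1.2,0,-0.2],"angular":[0,0,0],"jaw":0},{"translation":[-1.8,0,-0.3],"angular":[0,0,0],"jaw":0},{"translation":[-2.4,0,-0.4],"angular":[0,0,0],"jaw":0},{"translation":[-3,0,-0.4],"angular":[0,0,0],"jaw":0},{"translation":[-3.6,0,-0.5],"angular":[0,0,0],"jaw":0},{"translation":[-4.2,0,-0.5],"angular":[0,0,0],"jaw":0},{"translation":[-4.8,0,-0.5],"angular":[0,0,0],"jaw":0}]'; python3 -c "
from h import *
cage()"
```

```text
t: 30.9
ee_pos: [522.3, -119.7, 161.4]
orientation: [-2.339, -2.094, -0.002]
ft_force: [0.7, 9.6, 3.0]
width: 1.0
grasp_force: 4.7
cage y 101.9 x 0.2 z 161.4 [0.719 9.602 3.03 ]
```

```bash
python3 -m creep '[{"translation":[-0.3,0,0],"angular":[0,0,0],"jaw":0},{"translation":[-0.6,0,0],"angular":[0,0,0],"jaw":0},{"translation":[-0.9,0,0],"angular":[0,0,0],"jaw":0},{"translation":[-1.2,0,0],"angular":[0,0,0],"jaw":0},{"translation":[-1.4,0,0],"angular":[0,0,0],"jaw":0},{"translation":[-1.6,0,0],"angular":[0,0,0],"jaw":0},{"translation":[-1.8,0,0],"angular":[0,0,0],"jaw":0},{"translation":[-2,0,0],"angular":[0,0,0],"jaw":0}]'; python3 -c "
from h import *
cage()"
```

```text
t: 31.9
ee_pos: [522.2, -121.1, 161.5]
orientation: [-2.339, -2.094, -0.003]
ft_force: [1.1, 12.2, 4.7]
width: 0.4
grasp_force: 6.4
cage y 100.5 x 0.2 z 161.5 [ 1.05  12.181  4.716]
```

```bash
python3 -m creep '[{"translation":[-0.1,0,-0.1],"angular":[0,0,0],"jaw":0},{"translation":[-0.2,0,-0.2],"angular":[0,0,0],"jaw":0},{"translation":[-0.3,0,-0.2],"angular":[0,0,0],"jaw":0},{"translation":[-0.4,0,-0.2],"angular":[0,0,0],"jaw":0},{"translation":[-0.5,0,-0.2],"angular":[0,0,0],"jaw":0},{"translation":[-0.5,0,-0.2],"angular":[0,0,0],"jaw":0},{"translation":[-0.5,0,-0.2],"angular":[0,0,0],"jaw":0},{"translation":[-0.5,0,-0.2],"angular":[0,0,0],"jaw":0}]'; python3 -c "
from h import *
cage()"
```

```text
t: 32.9
ee_pos: [522.1, -121.2, 161.6]
orientation: [-2.339, -2.093, -0.004]
ft_force: [0.8, 13.8, 3.4]
width: 0.3
grasp_force: 7.1
cage y 100.4 x 0.1 z 161.6 [ 0.782 13.783  3.425]
```

```bash
python3 -m creep '[{"translation":[-0.2,0,0],"angular":[0,0,0],"jaw":0},{"translation":[-0.4,0,0],"angular":[0,0,0],"jaw":0},{"translation":[-0.6,0,0],"angular":[0,0,0],"jaw":0},{"translation":[-0.7,0,0],"angular":[0,0,0],"jaw":0},{"translation":[-0.7,0,0],"angular":[0,0,0],"jaw":0},{"translation":[-0.7,0,0],"angular":[0,0,0],"jaw":0},{"translation":[-0.7,0,0],"angular":[0,0,0],"jaw":0},{"translation":[-0.7,0,0],"angular":[0,0,0],"jaw":0}]'; python3 -c "
from h import *
cage()"
```

```text
t: 33.9
ee_pos: [522.1, -121.4, 161.6]
orientation: [-2.339, -2.093, -0.005]
ft_force: [2.8, 17.5, 4.6]
width: 0.6
grasp_force: 8.5
cage y 100.2 x 0.1 z 161.6 [ 2.81  17.475  4.566]
```

```bash
python3 -m creep '[{"translation":[8,0,0],"angular":[0,0,0],"jaw":0},{"translation":[15,0,-12],"angular":[0,0,0],"jaw":0},{"translation":[10,0,-34],"angular":[0,0,0],"jaw":0},{"translation":[-40,0,-36],"angular":[0,0,0],"jaw":0},{"translation":[-100,0,-36],"angular":[0,0,0],"jaw":0},{"translation":[-160,0,-36],"angular":[0,0,0],"jaw":0},{"translation":[-220,0,-36],"angular":[0,0,0],"jaw":0},{"translation":[-272,0,-36],"angular":[0,0,0],"jaw":0}]'; python3 - <<'E'
from h import *
cage()
look('side',['board'],1)
im,i=snap('wrist','w9.png');o=ctrl.get_obs();cage();print(o['orientation'])
C=np.array([511,-221,0]);e=np.array([.1093,.994,0])
for th in (44,49,54): 
    t=np.radians(th);print(th,proj(i,C-e*(82+65*np.sin(t))+[0,0,97+65*np.cos(t)],True))
look('wrist',['knob_right','board'],3)
cv2.imwrite('pics/w9c.png',cv2.resize(im[0:240,220:420,::-1],None,fx=3,fy=2.5,interpolation=cv2.INTER_CUBIC))
E
```

```text
t: 34.9
ee_pos: [491.5, -397.1, 198.5]
orientation: [2.34, 2.094, -0.001]
ft_force: [-0.5, -0.0, 0.3]
width: 0.4
grasp_force: 0.0
cage y -177.1 x -0.1 z 198.5 [-0.52  -0.047  0.269]
board [(0.55, [349.4, 160.2, 369.9, 185.5])]
cage y -179.7 x 0.0 z 198.5 [ 0.306 -0.101 -0.099]
[ 2.342  2.089 -0.002]
44 (np.float64(316.3568050301), np.float64(138.9919825497101))
49 (np.float64(316.39111104324894), np.float64(144.06578082911807))
54 (np.float64(316.4236262203752), np.float64(148.3916967472449))
knob_right [(0.64, [298.8, 56.1, 329.8, 153.8])]
board [(0.56, [295.2, 0.6, 321.9, 55.1])]
```

View pics/w9c.png

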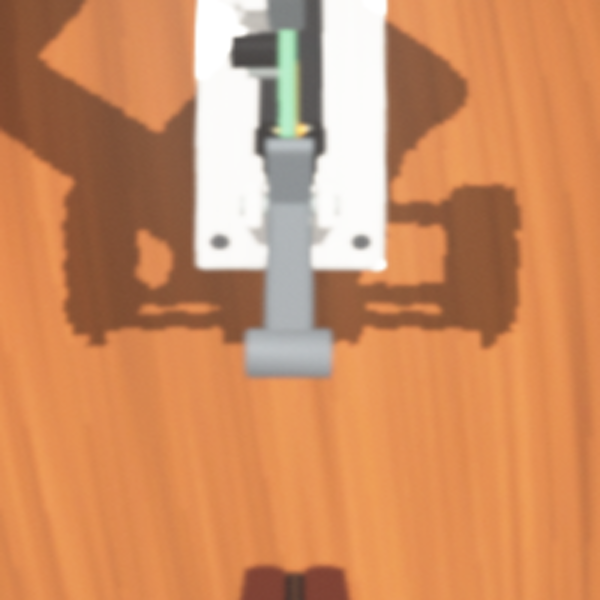

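```bash
python3 -m creep '[{"translation":[5,0,20],"angular":[0,0,0],"jaw":0},{"translation":[10,0,45],"angular":[0,0,0],"jaw":0},{"translation":[16,0,66],"angular":[0,0,0],"jaw":0},{"translation":[21,0,74],"angular":[0,0,0],"jaw":0},{"translation":[24,0,74],"angular":[0,0,0],"jaw":0},{"translation":[25.5,0,72.5],"angular":[0,0,0],"jaw":0},{"translation":[26.5,0,71.5],"angular":[0,0,0],"jaw":0},{"translation":[27.5,0,70.5],"angular":[0,0,0],"jaw":0}]'; python3 -c "
from h import *
cage()"
```

```text
t: 36.1
ee_pos: [495.3, -367.4, 127.7]
orientation: [2.34, 2.095, 0.0]
ft_force: [0.1, 0.4, -0.1]
width: 0.4
grasp_force: 0.0
cage y -147.2 x 0.4 z 127.7 [ 0.138  0.38  -0.142]
```

```bash
python3 -m creep '[{"translation":[0.5,0,-1],"angular":[0,0,0],"jaw":0},{"translation":[1,0,-2],"angular":[0,0,0],"jaw":0},{"translation":[1.6,0,-3],"angular":[0,0,0],"jaw":0},{"translation":[2.2,0,-3.9],"angular":[0,0,0],"jaw":0},{"translation":[2.9,0,-4.7],"angular":[0,0,0],"jaw":0},{"translation":[3.6,0,-5.5],"angular":[0,0,0],"jaw":0},{"translation":[4.3,0,-6.2],"angular":[0,0,0],"jaw":0},{"translation":[5,0,-6.9],"angular":[0,0,0],"jaw":0}]'; python3 -c "
from h import *
cage()"
```

```text
t: 37.1
ee_pos: [495.6, -362.1, 134.0]
orientation: [-2.34, -2.096, 0.0]
ft_force: [-0.3, -1.0, -0.3]
width: 0.4
grasp_force: 0.6
cage y -141.9 x 0.2 z 134.0 [-0.26  -1.012 -0.329]
```

```bash
python3 -m creep '[{"translation":[1.9,0,-1.8],"angular":[0,0,0],"jaw":0},{"translation":[3.9,0,-3.4],"angular":[0,0,0],"jaw":0},{"translation":[5.9,0,-4.9],"angular":[0,0,0],"jaw":0},{"translation":[8,0,-6.2],"angular":[0,0,0],"jaw":0},{"translation":[10.2,0,-7.5],"angular":[0,0,0],"jaw":0},{"translation":[12.4,0,-8.7],"angular":[0,0,0],"jaw":0},{"translation":[14.6,0,-9.8],"angular":[0,0,0],"jaw":0},{"translation":[17,0,-10.9],"angular":[0,0,0],"jaw":0}]'; python3 -c "
from h import *
cage()"
```

```text
t: 38.1
ee_pos: [497.6, -345.0, 144.9]
orientation: [2.34, 2.096, 0.0]
ft_force: [-0.1, -3.0, 1.7]
width: 0.4
grasp_force: 1.2
cage y -124.7 x 0.3 z 144.9 [-0.068 -2.999  1.675]
```

Next, 23° → 13°.

```bash
python3 -m creep '[{"translation":[1.3,0,-0.7],"angular":[0,0,0],"jaw":0},{"translation":[2.7,0,-1.3],"angular":[0,0,0],"jaw":0},{"translation":[4,0,-1.8],"angular":[0,0,0],"jaw":0},{"translation":[5.4,0,-2.3],"angular":[0,0,0],"jaw":0},{"translation":[6.8,0,-2.8],"angular":[0,0,0],"jaw":0},{"translation":[8.2,0,-3.2],"angular":[0,0,0],"jaw":0},{"translation":[9.5,0,-3.6],"angular":[0,0,0],"jaw":0},{"translation":[10.5,0,-4],"angular":[0,0,0],"jaw":0}]'; python3 -c "
from h import *
cage()"
```

```text
t: 39.1
ee_pos: [498.6, -334.7, 148.8]
orientation: [-2.34, -2.096, 0.0]
ft_force: [0.0, -2.8, 0.8]
width: 0.6
grasp_force: 1.2
cage y -114.4 x 0.1 z 148.8 [ 0.044 -2.822  0.835]
```

```bash
python3 -m creep '[{"translation":[1,0,-0.4],"angular":[0,0,0],"jaw":0},{"translation":[2,0,-0.8],"angular":[0,0,0],"jaw":0},{"translation":[3,0,-1.1],"angular":[0,0,0],"jaw":0},{"translation":[4,0,-1.4],"angular":[0,0,0],"jaw":0},{"translation":[5,0,-1.7],"angular":[0,0,0],"jaw":0},{"translation":[6,0,-2],"angular":[0,0,0],"jaw":0},{"translation":[7,0,-2.2],"angular":[0,0,0],"jaw":0},{"translation":[8,0,-2.4],"angular":[0,0,0],"jaw":0}]'; python3 -c "
from h import *
cage()"
```

```text
t: 40.1
ee_pos: [499.4, -327.6, 151.1]
orientation: [2.339, 2.096, -0.001]
ft_force: [-0.5, -7.0, -3.7]
width: 0.6
grasp_force: 3.5
cage y -107.2 x 0.2 z 151.1 [-0.454 -6.99  -3.699]
```

```bash
python3 -m creep '[{"translation":[0.6,0,0],"angular":[0,0,0],"jaw":0},{"translation":[1.2,0,0],"angular":[0,0,0],"jaw":0},{"translation":[1.8,0,-0.1],"angular":[0,0,0],"jaw":0},{"translation":[2.4,0,-0.1],"angular":[0,0,0],"jaw":0},{"translation":[3,0,-0.2],"angular":[0,0,0],"jaw":0},{"translation":[3.6,0,-0.2],"angular":[0,0,0],"jaw":0},{"translation":[4.2,0,-0.2],"angular":[0,0,0],"jaw":0},{"translation":[4.8,0,-0.2],"angular":[0,0,0],"jaw":0}]'; python3 -c "
from h import *
cage()"
```

```text
t: 41.1
ee_pos: [500.0, -323.3, 151.8]
orientation: [2.339, 2.095, -0.002]
ft_force: [-2.4, -8.0, 0.2]
width: 0.7
grasp_force: 4.0
cage y -102.9 x 0.3 z 151.8 [-2.44  -8.038  0.193]
```

```bash
python3 -m creep '[{"translation":[0.5,0,0],"angular":[0,0,0],"jaw":0},{"translation":[1,0,0],"angular":[0,0,0],"jaw":0},{"translation":[1.5,0,-0.1],"angular":[0,0,0],"jaw":0},{"translation":[2,0,-0.1],"angular":[0,0,0],"jaw":0},{"translation":[2.4,0,-0.1],"angular":[0,0,0],"jaw":0},{"translation":[2.8,0,-0.1],"angular":[0,0,0],"jaw":0},{"translation":[3.1,0,-0.1],"angular":[0,0,0],"jaw":0},{"translation":[3.4,0,-0.1],"angular":[0,0,0],"jaw":0}]'; python3 -c "
from h import *
cage()"
```

```text
t: 42.1
ee_pos: [500.4, -320.1, 152.2]
orientation: [2.338, 2.095, -0.002]
ft_force: [-3.6, -7.6, 2.6]
width: 0.9
grasp_force: 4.2
cage y -99.7 x 0.3 z 152.2 [-3.603 -7.556  2.58 ]
```

```bash
python3 -m creep '[{"translation":[0.3,0,0],"angular":[0,0,0],"jaw":0},{"translation":[0.6,0,0],"angular":[0,0,0],"jaw":0},{"translation":[0.9,0,0],"angular":[0,0,0],"jaw":0},{"translation":[1.2,0,0],"angular":[0,0,0],"jaw":0},{"translation":[1.5,0,0],"angular":[0,0,0],"jaw":0},{"translation":[1.7,0,0],"angular":[0,0,0],"jaw":0},{"translation":[1.9,0,0],"angular":[0,0,0],"jaw":0},{"translation":[2.1,0,0],"angular":[0,0,0],"jaw":0}]'; python3 -c "
from h import *
cage()"
```

```text
t: 43.1
ee_pos: [500.6, -319.4, 152.3]
orientation: [2.337, 2.094, -0.004]
ft_force: [-4.0, -15.1, 0.2]
width: 0.3
grasp_force: 7.5
cage y -99.0 x 0.4 z 152.3 [ -4.015 -15.051   0.214]
```

```bash
python3 -m creep '[{"translation":[0.3,0,0],"angular":[0,0,0],"jaw":0},{"translation":[0.3,0,0],"angular":[0,0,0],"jaw":0},{"translation":[-8,0,0],"angular":[0,0,0],"jaw":0},{"translation":[-20,0,-5],"angular":[0,0,0],"jaw":0},{"translation":[-30,0,-30],"angular":[0,0,0],"jaw":0},{"translation":[-40,0,-70],"angular":[0,0,0],"jaw":0},{"translation":[-50,0,-110],"angular":[0,0,0],"jaw":0},{"translation":[-50,0,-120],"angular":[0,0,0],"jaw":0}]'; python3 - <<'E'
from h import *
im,i=snap('wrist');cage()
s,si=snap('side');t,ti=snap('top');look('side',['board','knob_left','knob_right','spare','cage'],2)
C=np.array([511,-220.6,0]);e=np.array([.1093,.994,0])
for k in (82,-82): print(k,proj(si,C+k*e+[0,0,162]),proj(i,C+k*e+[0,0,162],True))
a=cv2.resize(s[90:230,290:430,::-1],(500,500),interpolation=cv2.INTER_CUBIC);b=cv2.resize(im[0:200,250:370,::-1],(300,500),interpolation=cv2.INTER_CUBIC)
cv2.imwrite('pics/c10.png',np.hstack([a,b]))
E
```

```text
t: 44.1
ee_pos: [496.2, -367.6, 274.5]
orientation: [2.338, 2.092, 0.002]
ft_force: [-0.3, -0.3, 0.7]
width: 0.4
grasp_force: 0.0
cage y -146.8 x 1.0 z 274.1 [ 0.342 -0.208  0.657]
board [(0.84, [351.6, 148.2, 367.5, 185.0]), (0.53, [259.6, 265.8, 282.3, 303.6])]
knob_left [(0.62, [317.0, 216.7, 341.9, 242.6]), (0.5, [338.5, 149.7, 351.5, 173.8])]
knob_right [(0.68, [330.4, 123.5, 379.4, 210.5]), (0.6, [364.8, 121.8, 376.1, 151.3])]
spare [(0.71, [325.6, 124.4, 381.0, 212.8]), (0.64, [256.6, 261.7, 282.9, 306.6])]
cage [(0.86, [327.9, 126.4, 382.6, 212.2]), (0.63, [259.5, 264.4, 284.5, 305.0])]
82 (np.float64(344.09555144780313), np.float64(154.36788748320728)) (np.float64(314.9808114950907), np.float64(-43.70265625253418))
-82 (np.float64(371.88933670020396), np.float64(125.22874919644569)) (np.float64(314.94710707939623), np.float64(123.87329975542022))
```

View pics/c10.png

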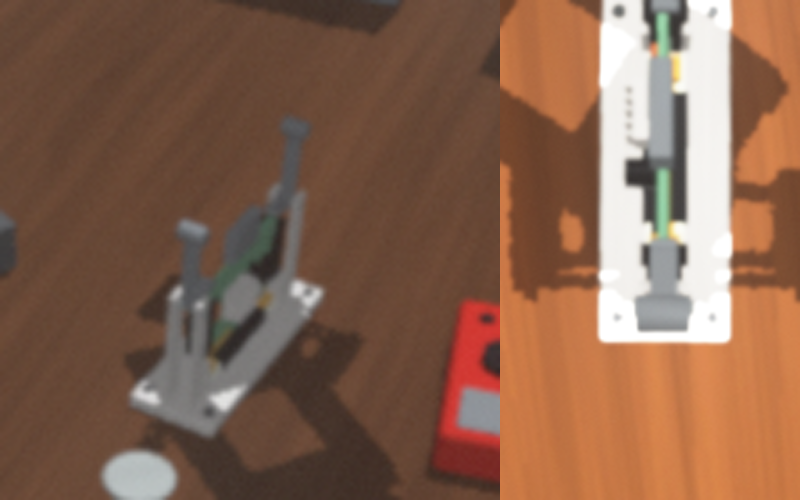

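The picture shows both levers upright (knobs at crop 192,230 and 295,128, where they should be when shut). The board sits level in both guides and the arm is clear.

```bash
python3 -c "
from h import *
print(ctrl.close_job())"
```

```text
the job is handed in; nothing more can be done
None
```

I seated the wide board in the cage and shut both levers against their stops (44 s of the 72 s used), but the run may not pass: my first, level push on the +y lever jammed, with 24 N sideways and 16 N upward on the wrist (about 29 N combined), which may have broken the 25 N lever limit; no verdict came back.

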